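# Stop the red bench timer and start the green one

## Task

The incubation is over: with the fingertips, lightly press the key of the red bench timer down to stop it, then lightly press the key of the green timer to start the next step, and draw the hand back clear. The timers stay standing where they are - do not pick them up or shove them - and the blue timer is still running, so do not touch it; do not disturb the dish, tip box or bottle.

Things in the scene. Friction and masses are not known exactly. Their poses are not given: they have to be found in the camera images.
- red_timer: bench timer: white rounded box 80 long (its x) x 66 wide (its y) x 26 high mm on rubber feet, with a round red key; loose, 0.25 to 0.5 kg. Origin: centre of its underside; z up; its display lies toward -x, the key's axis 12 mm to +x of the origin. The key starts 39 mm above the worktop
- red_key_top (a point): centre of the top face of the red key (34 mm diameter, flat top, stands 10 mm proud of a grey collar of 42 mm diameter and 3 mm height that surrounds it); moves with the key
- red_key (a joint): travel of the red key straight down, m: 0 up, 0.008 at its stop; it counts as pressed beyond 0.0025. It springs back by itself; starts to move at about 1 N, about 5 N at its stop
- green_timer: bench timer: white rounded box 80 long (its x) x 66 wide (its y) x 26 high mm on rubber feet, with a round green key; loose, 0.25 to 0.5 kg. Origin: centre of its underside; z up; its display lies toward -x, the key's axis 12 mm to +x of the origin. The key starts 39 mm above the worktop
- green_key_top (a point): centre of the top face of the green key (34 mm diameter, flat top, stands 10 mm proud of a grey collar of 42 mm diameter and 3 mm height that surrounds it); moves with the key
- green_key (a joint): travel of the green key straight down, m: 0 up, 0.008 at its stop; it counts as pressed beyond 0.0025. It springs back by itself; starts to move at about 1 N, about 5 N at its stop
- blue_timer: bench timer: white rounded box 80 long (its x) x 66 wide (its y) x 26 high mm on rubber feet, with a round blue key; loose, 0.25 to 0.5 kg. Origin: centre of its underside; z up; its display lies toward -x, the key's axis 12 mm to +x of the origin. The key starts 39 mm above the worktop
- blue_key_top (a point): centre of the top face of the blue key (34 mm diameter, flat top, stands 10 mm proud of a grey collar of 42 mm diameter and 3 mm height that surrounds it); moves with the key
- blue_key (a joint): travel of the blue key straight down, m: 0 up, 0.008 at its stop; it counts as pressed beyond 0.0025. It springs back by itself; starts to move at about 1 N, about 5 N at its stop
- culture_dish: closed round flat culture dish, whitish, 89 mm diameter, 15 mm high, loose; origin: centre of its underside, z up
- tip_box: pipette tip box, grey base with clear lid, 92 (x) x 122 (y) x 58 mm high, loose; origin: centre of its underside, z up
- bottle: white plastic bottle with a violet-blue cap, 60 mm diameter, 93 mm high, loose, stands on the worktop; origin: centre of its underside, z up
Things that resemble listed ones, but are neither listed nor needed, are in the scene too. Of the things like the culture_dish, leave any that is turquoise; of the rest the larger one is meant.

How it is judged:
By the outcome, as a careful person would: the job done as asked, in the order asked, and still so for the second after the job is handed in, with the robot touching nothing.
It also fails if it takes over 43 s, if anything falls off the work surface, if the arm or the gripper's body presses on something with over 40 N, if the wrist force passes 120 N, or if a joint passes its speed limit or range.

## Robot

A 6-joint arm with a two-finger parallel gripper is mounted at the origin on a cart in front of the work surface, level with it; the furniture and walls round the work are solid. World frame = base frame: x ahead of the robot, y to its left, z up, the work surface at z = 0. Lengths are in m, angles in rad, forces in N, time in s.
With the tool pointing down it reaches from about 0.3 to 0.875 m from the base axis. Payload 6.4 kg.
Tool frame: the origin (TCP) lies on the mounting face of the last link; the fingertips stand 173 mm ahead of it and the grasp point (between the pads) lies 155 mm ahead of it (ctrl.grip_point_offset is the distance from the TCP to the grasp point, in m); z points along the fingers, y is the line along which they close (so a half turn about z gives the same grasp; the last joint's range is limited). The gripper opens to 85 mm and grips with 20 to 120 N. Pads are 22 mm wide; open, the fingers measure 114 mm over their backs; the gripper's body (76 mm by 85 mm) begins 54 mm behind the grasp point. The pads swing forward as they close: fully open they stand 13 mm farther back than shut.
Start: joints at [-1.512, 0.181, 1.607, -0, 1.354, -0.206], TCP at [0.151, -0.555, 0.405] pointing down, gripper open.
Joint ranges: [-2.99, 2.99], [-0.89, 2.07], [0.3, 2.58], [-1.14, 4.28], [0, 2.63], [-3.12, 3.12]. Speed limits (rad/s): [2.57, 2.57, 3.01, 3.14, 3.14, 3.14].

## Interface

Orientations are given as a unit quaternion [w, x, y, z].
In Python, from bench import status, imaging, ctrl, models gives the robot as it stands.
- The arm moves only by the tool send_rows, never from a script. Its argument "commands" is a list that holds one entry, the list of rows, each a list of 6 numbers: the shift along the tool's x, y, z normalised to -1 to 1, where 1 is 3 cm, then the turn, a rotation vector about the tool's x, y, z normalised to -1 to 1, where 1 is 0.1 rad. A call has 1 to 8 rows; each row shifts and turns the commanded pose from where the row before left it, along the tool's axes as they then stand; what a row does not reach is not made up. A row lasts 1/12 s, in which the tool goes at most 41.7 mm and 7.16 degrees, less where a joint would pass 70% of its speed; a pose out of reach is approached as far as the arm can. A call with a number of a shift or a turn outside -1 to 1 is refused whole. A call with a gripper value outside its range is refused whole. "jaw" is the opening, from 0 (shut) to 1 (fully open), set as the call begins (left out, the last holds). The fingers move at their own pace and stop on an object; the grip force is fixed at half the most. Time passes only in rows, so rows that do not move let the fingers close. It gives the time, the measured TCP pose, the force, the opening and the grip force at its end, in the units of the state.
- status.get_obs(): the state, without advancing time (a new reading comes with each control period).
- imaging.camera(name): name is "scene" or "top" or "wrist"; returns a dict with "image" (480x640x3 uint8, blue, green, red), "depth" (480x640 float32, m along the optical axis (not along the pixel's ray), 0 where there is no reading), "mtx" (3x3 intrinsics, pixels), "k1" (the pictures are not rectified: a ray, as slopes to the right and down, at radius r is drawn at 1 + k1 r^2 times it, then the intrinsics apply), "pose" (4x4, takes a point from camera to world coordinates). Camera axes: x right, y down, z forward; pixel columns grow to the right and rows downward; lengths in m; the calibration is good to about 2 mm. A picture is of the moment at which its call begins.
- ctrl.hand_in(): hands the job in; it is judged then, once.
Trained networks look in a picture, given as the dict that the camera call returned (one of the last four; its "shot" number tells which), for a name from the list of things; names that differ only in an ending like _2 or _b are one class to them, and where a whole thing is asked for, a point or a joint stands for the part that bears it (a point fixed in the world has none). Each returns a list of dicts, best first, with "confidence" (0 to 1); they miss things now and then, are a little off and sometimes report something else, mostly with a low value. They report only what shows in the picture. A call takes as long as a camera call. They do not tell look-alikes from the thing itself.
- models.recognise(picture, name): "centre" ([column, row] in pixels, amid what is visible of it).
- models.regions_of(picture, name): "region" (480x640 bool, what is visible of it) and "centre" ([column, row] in pixels, amid what is visible of it).
The state is a dict: "time_s": time; "q": joint angles; "dq": joint speeds; "joint_efforts": joint torques, N m; "eef_pos": TCP position; "eef_rot": TCP orientation; "wrist_force": force on the tool from outside, world axes, zero at the start; "torque": the same for the moment, N m; "opening": opening from 0.0 (shut) to 1.0 (fully open); "grasp_force": force on a finger pad.
Only numpy, scipy, OpenCV 4.12 (cv2) and the standard library are available. Lean on these libraries where they do the work, as an engineer would, in place of code of your own. Each camera call takes 0.05 s, during which the arm holds its last target. There are 200 camera calls.

## Working session

There is one attempt and no reset: what is moved stays moved. The work goes in short steps, Python scripts to look and compute and a tool call to move; the robot and the scene stay as the last step left them, time stands still between calls to the robot, and variables do not carry over. Pictures are saved under pics/ and viewed, at most 10 in all, crops included, and the job is handed in when it is done.

Besides the shell and the picture viewer there is one more tool, called after "Request:" by a JSON object that holds its "method" and its "body". send_rows: Moves the arm, as the interface text tells. Its arguments: {"type":"object","properties":{"commands":{"type":"array"},"jaw":{"type":"number"}},"required":["commands"]}

```bash
mkdir -p pics; cat > h.py <<'E'
import numpy as np, cv2
from bench import status, imaging, ctrl, models
def world(p,uv,depth=None,z=None):
    K=p["mtx"];k=p["k1"]
    n=cv2.undistortPoints(np.array([[uv]],float),np.array(K),np.array([k,0,0,0.]))[0,0]
    d=np.array([n[0],n[1],1.]);T=np.array(p["pose"])
    if z is not None:
        r=T[:3,:3]@d; return T[:3,3]+r*(z-T[2,3])/r[2]
    return T[:3,:3]@(d*depth)+T[:3,3]
def keys(p,which=("red","green","blue")):
    hsv=cv2.cvtColor(p["image"],cv2.COLOR_BGR2HSV)
    for n in which:
        for r in models.regions_of(p,n+"_timer"):
            m=r["region"]
            print(n,round(r["confidence"],2),np.round(r["centre"]),m.sum(),"medhsv",end=" ")
            s=m&(hsv[...,1]>110)&(hsv[...,2]>50)
            if s.sum()<8: print("nokey");continue
            v,u=np.nonzero(s); d=p["depth"][s];d=np.median(d[d>0]) if (d>0).any() else 0
            c=(np.median(u),np.median(v))
            print(np.median(hsv[s],0),c,s.sum(),"depth",np.round(world(p,c,depth=d),4),"z39",np.round(world(p,c,z=.039),4))
E
python3 - <<'E'
from h import *
for c in ("scene","top"):
    p=imaging.camera(c); cv2.imwrite(f"pics/{c}0.png",p["image"]); print(c,np.round(p["pose"],3)); keys(p)
    for n in ("culture_dish","tip_box","bottle"):
        for r in models.recognise(p,n):
            u,v=np.int32(r["centre"]); print(n,round(r["confidence"],2),u,v,np.round(world(p,(u,v),depth=p["depth"][v,u]),3))
E
```

```text
scene [[ 0.885 -0.338  0.321  0.241]
 [-0.466 -0.651  0.599 -0.586]
 [ 0.006 -0.68  -0.733  0.787]
 [ 0.     0.     0.     1.   ]]
red 0.73 [266. 223.] 969 medhsv [  1. 220. 177.] (np.float64(274.0), np.float64(214.0)) 161 depth [0.5186 0.1493 0.0396] z39 [0.5188 0.1499 0.039 ]
green 0.59 [336. 264.] 1245 medhsv [ 67. 181. 144.] (np.float64(343.0), np.float64(257.0)) 187 depth [ 0.5884 -0.0239  0.0399] z39 [ 0.5889 -0.0233  0.039 ]
blue 0.68 [345. 338.] 1676 medhsv [109. 205. 160.] (np.float64(352.0), np.float64(326.0)) 266 depth [ 0.5237 -0.1708  0.04  ] z39 [ 0.5241 -0.1702  0.039 ]
culture_dish 0.96 286 362 [ 0.398 -0.166  0.011]
culture_dish 0.67 351 324 [ 0.524 -0.166  0.04 ]
culture_dish 0.65 263 300 [ 0.414 -0.031  0.016]
culture_dish 0.62 428 335 [ 0.507 -0.354  0.276]
tip_box 0.76 349 186 [0.693 0.136 0.058]
bottle 0.66 427 266 [ 0.687 -0.152  0.093]
top [[-0.006 -0.994  0.111  0.487]
 [-1.     0.007 -0.    -0.036]
 [-0.001 -0.111 -0.994  0.92 ]
 [ 0.     0.     0.     1.   ]]
red 0.65 [226. 273.] 1432 medhsv [  1. 196. 170.] (np.float64(226.0), np.float64(269.0)) 235 depth 
[... 201 characters left out ...]
039 ]
green 0.15 [317. 233.] 212 medhsv [ 67. 150. 141.] (np.float64(316.0), np.float64(232.0)) 201 depth [ 0.5896 -0.0201  0.0393] z39 [ 0.5896 -0.0201  0.039 ]
blue 0.96 [394. 268.] 1406 medhsv [109. 169. 159.] (np.float64(392.0), np.float64(265.0)) 222 depth [ 0.5248 -0.1657  0.0392] z39 [ 0.5248 -0.1658  0.039 ]
blue 0.18 [224. 268.] 250 medhsv [  1.  196.5 170. ] (np.float64(226.0), np.float64(269.0)) 232 depth [0.5191 0.1533 0.039 ] z39 [0.5191 0.1533 0.039 ]
culture_dish 0.86 313 322 [ 0.416 -0.013  0.015]
culture_dish 0.78 390 329 [ 0.401 -0.164  0.01 ]
culture_dish 0.74 416 213 [ 0.63  -0.22   0.013]
tip_box 0.97 222 174 [0.702 0.161 0.056]
bottle 0.72 372 167 [ 0.704 -0.125  0.093]
```

View pics/scene0.png

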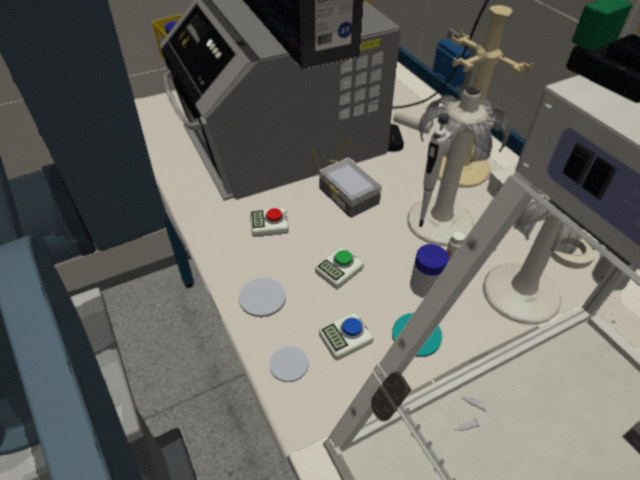

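View pics/top0.png

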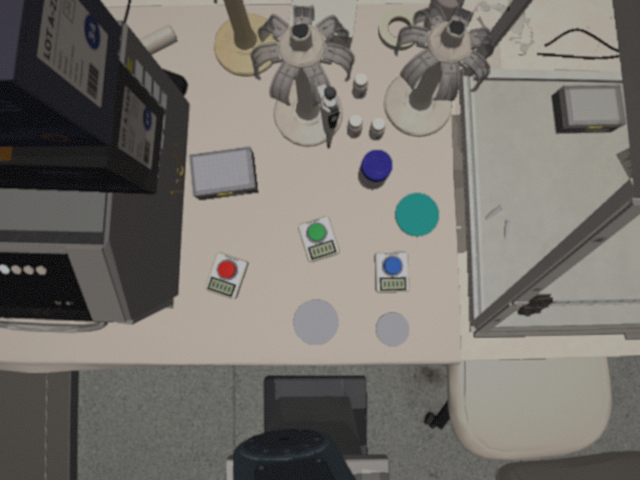

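The scene view shows red, green and blue keys at about (274,214), (343,257) and (352,326). In the top view they are at (226,269), (316,232) and (392,265). A tall instrument stands on the left and a cabinet on the right. Next I'll check obstacle heights and the arm pose.

```bash
python3 - <<'E'
from h import *
o=status.get_obs()
for k in ("time_s","eef_pos","eef_rot","opening","wrist_force"): print(k,np.round(o[k],3))
G=np.full((12,16),-.01)
for c in ("scene","top"):
    p=imaging.camera(c); d=p["depth"]; v,u=np.mgrid[0:480:2,0:640:2]; u=u.ravel();v=v.ravel();z=d[v,u];k=z>0;u,v,z=u[k],v[k],z[k]
    n=cv2.undistortPoints(np.c_[u,v].astype(float)[:,None],p["mtx"],np.array([p["k1"],0,0,0.]))[:,0]
    W=(np.c_[n*z[:,None],z])@p["pose"][:3,:3].T+p["pose"][:3,3]
    i=np.floor((W[:,0]+.1)/.08).astype(int);j=np.floor((W[:,1]+.75)/.08).astype(int)
    k=(i>=0)&(i<12)&(j>=0)&(j<16); np.maximum.at(G,(i[k],j[k]),W[k,2])
print("y",np.round(-.71+.08*np.arange(16),2))
for i in range(12): print(round(-.06+.08*i,2),(G[i]*100).astype(int))
p=imaging.camera("wrist");print(np.round(p["pose"],3))
E
```

```text
time_s 0.7
eef_pos [ 0.151 -0.555  0.405]
eef_rot [0.    0.991 0.132 0.   ]
opening 1.0
wrist_force [-0.245 -0.662 -0.272]
y [-0.71 -0.63 -0.55 -0.47 -0.39 -0.31 -0.23 -0.15 -0.07  0.01  0.09  0.17
  0.25  0.33  0.41  0.49]
-0.06 [-1 -1 -1 -1 -1 -1 -1  0  5 -1 -1 -1 -1 -1 -1 -1]
0.02 [-1 -1 -1 -1 -1 -1 -1  1  9 -1 -1 -1 -1 -1 -1 -1]
0.1 [-1  1 -1 -1 -1 -1 -1  0 36 37  0  0 -1 -1 -1 -1]
0.18 [-1 -1 -1 62 62 62 -1  0 61 39  0  0 -1 -1 -1 -1]
0.26 [-1 -1 -1 -1 -1 -1 -1 -1 61 43 41 -1 -1 -1 -1 -1]
0.34 [0 4 0 0 0 0 1 1 1 1 0 0 0 0 0 1]
0.42 [ 1  4 20 21 23 21  1  1  1  2  0  0 26 25 25 25]
0.5 [ 1  2  2 21 42 42  3  4  2  2  2  4 32 32 32 32]
0.58 [ 1  1  1 57 60 62  2  3  4  4  0 66 59 48 37 32]
0.66 [ 1  2  1  2 61 62  1  9  9  2  6 66 47 48 35 35]
0.74 [ 1  6  2  2  1 52  0  9 32 27  6 61 32 -1 -1 -1]
0.82 [ 1  7  7  2  2 49 29 25 28 32 28  0 32 32 32 -1]
[[ 0.261 -0.926 -0.272  0.219]
 [-0.965 -0.25  -0.075 -0.536]
 [ 0.001  0.282 -0.959  0.373]
 [ 0.     0.     0.     1.   ]]
```

```bash
python3 - <<'E'
from h import *
for c in ("scene","top"):
    p=imaging.camera(c); d=p["depth"]; v,u=np.mgrid[0:480:1,0:640:1]; u=u.ravel();v=v.ravel();z=d[v,u];k=z>0;u,v,z=u[k],v[k],z[k]
    n=cv2.undistortPoints(np.c_[u,v].astype(float)[:,None],p["mtx"],np.array([p["k1"],0,0,0.]))[:,0]
    W=(np.c_[n*z[:,None],z])@p["pose"][:3,:3].T+p["pose"][:3,3]
    for x0 in np.arange(.3,.75,.05):
        print(c,round(x0,2),end=": ")
        for z0,z1 in((.08,.2),(.2,.3),(.3,.4),(.4,.55),(.55,.8)):
            k=(W[:,0]>x0)&(W[:,0]<x0+.05)&(W[:,1]>0)&(W[:,2]>z0)&(W[:,2]<z1)
            print((z0,round(float(np.percentile(W[k,1],1)),3)) if k.sum()>15 else "-",end=" ")
        print()
E
```

```text
scene 0.3: - - - - - 
scene 0.35: (0.08, 0.885) (0.2, 0.887) - - - 
scene 0.4: (0.08, 0.251) (0.2, 0.25) - - - 
scene 0.45: (0.08, 0.248) (0.2, 0.248) - - - 
scene 0.5: (0.08, 0.246) (0.2, 0.246) (0.3, 0.248) - - 
scene 0.55: (0.08, 0.245) (0.2, 0.244) (0.3, 0.246) - - 
scene 0.6: (0.08, 0.243) (0.2, 0.243) (0.3, 0.182) (0.4, 0.181) - 
scene 0.65: (0.08, 0.242) (0.2, 0.242) (0.3, 0.179) (0.4, 0.179) - 
scene 0.7: (0.08, 0.24) (0.2, 0.24) (0.3, 0.178) (0.4, 0.177) - 
top 0.3: - - - - - 
top 0.35: - - - - - 
top 0.4: (0.08, 0.253) (0.2, 0.252) - - - 
top 0.45: (0.08, 0.25) (0.2, 0.251) - - - 
top 0.5: (0.08, 0.249) (0.2, 0.249) (0.3, 0.25) - - 
top 0.55: (0.08, 0.247) (0.2, 0.247) (0.3, 0.248) - - 
top 0.6: (0.08, 0.246) (0.2, 0.246) (0.3, 0.184) (0.4, 0.156) (0.55, 0.155) 
top 0.65: (0.08, 0.244) - (0.3, 0.18) (0.4, 0.155) (0.55, 0.154) 
top 0.7: (0.08, 0.242) - (0.3, 0.18) (0.4, 0.155) (0.55, 0.154)
```

Request:
{"method": "send_rows", "body": {"commands": [[[0.46,-0.89,-0.33,0,0,0],[0.46,-0.89,-0.33,0,0,0],[0.46,-0.89,-0.33,0,0,0],[0.46,-0.89,-0.33,0,0,0],[0.46,-0.89,-0.33,0,0,0],[0.46,-0.89,-0.33,0,0,0],[0.46,-0.89,-0.33,0,0,0],[0.46,-0.89,-0.33,0,0,0]]], "jaw": 0}}

```text
time_s: 1.62
eef_pos: [0.2012, -0.3184, 0.4843]
eef_rot: [0.0, 0.991, 0.132, 0.0]
wrist_force: [0.3, -0.2, 0.6]
opening: -0.0
grasp_force: 0.0
```

The overhang starts at x≥0.6 and z>0.3, so I will approach red low from the near side.

Request:
{"method": "send_rows", "body": {"commands": [[[0.6,-0.6,0.15,0,0,0],[0.6,-0.6,0.15,0,0,0],[0.6,-0.6,0.15,0,0,0],[0.6,-0.6,0.15,0,0,0],[0.6,-0.6,0.15,0,0,0],[0.6,-0.6,0.15,0,0,0],[0.6,-0.6,0.15,0,0,0],[0.6,-0.6,0.15,0,0,0]]]}}

```text
time_s: 2.28
eef_pos: [0.3027, -0.142, 0.448]
eef_rot: [0.0, 0.991, 0.132, 0.0]
wrist_force: [0.8, 0.1, -0.1]
opening: 0.003
grasp_force: 0.0
```

Request:
{"method": "send_rows", "body": {"commands": [[[0.6,-0.6,0.15,0,0,0],[0.6,-0.6,0.15,0,0,0],[0.6,-0.6,0.15,0,0,0],[0.6,-0.6,0.15,0,0,0],[0.6,-0.6,0.15,0,0,0],[0.6,-0.6,0.15,0,0,0],[0.6,-0.6,0.15,0,0,0],[0,0,0,0,0,0]]]}}

```text
time_s: 2.95
eef_pos: [0.3919, 0.0142, 0.4157]
eef_rot: [-0.001, 0.991, 0.134, 0.0]
wrist_force: [-0.6, -0.1, 0.5]
opening: -0.003
grasp_force: 0.0
```

```bash
python3 - <<'E'
from h import *
p=imaging.camera("wrist"); cv2.imwrite("pics/w1.png",p["image"]); keys(p)
E
```

```text
red 0.75 [194.  34.] 6634 medhsv [  1. 194. 194.] (np.float64(194.0), np.float64(14.0)) 1217 depth [0.5171 0.1506 0.0384] z39 [0.517  0.1503 0.039 ]
green 0.59 [420.  27.] 4287 medhsv [ 67.  153.5  67.5] (np.float64(424.0), np.float64(1.0)) 70 depth [ 0.5756 -0.0246  0.0358] z39 [ 0.5746 -0.0241  0.039 ]
blue 0.62 [541. 127.] 6763 medhsv [109. 184. 173.] (np.float64(559.0), np.float64(115.0)) 1272 depth [ 0.5244 -0.1661  0.0382] z39 [ 0.5243 -0.1656  0.039 ]
```

View pics/w1.png

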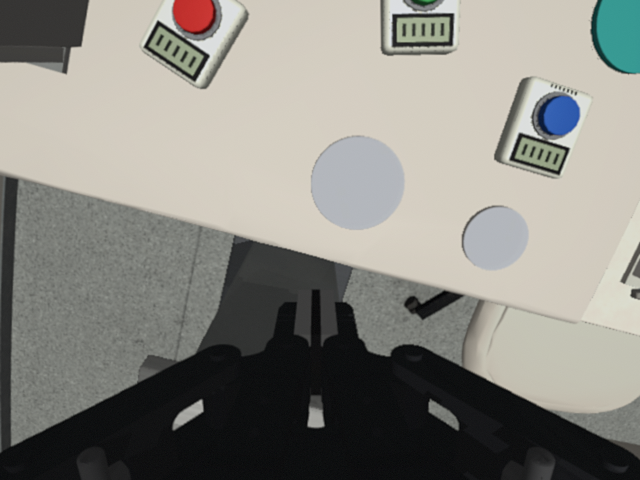

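The wrist view shows the red key at (194,14), partly cut by the frame, and green at the top edge (424,1). All three views agree to a few mm. Moving closer to red, low.

Request:
{"method": "send_rows", "body": {"commands": [[[0.44,-0.38,0.6,0,0,0],[0.44,-0.38,0.6,0,0,0],[0.44,-0.38,0.6,0,0,0],[0.44,-0.38,0.6,0,0,0],[0.44,-0.38,0.6,0,0,0],[0.44,-0.38,0.6,0,0,0],[0.44,-0.38,0.6,0,0,0],[0,0,0,0,0,0]]]}}

```text
time_s: 3.82
eef_pos: [0.4592, 0.1127, 0.2875]
eef_rot: [-0.001, 0.991, 0.132, -0.002]
wrist_force: [-0.8, -0.1, -0.1]
opening: 0.005
grasp_force: 0.0
```

```bash
python3 - <<'E'
from h import *
p=imaging.camera("wrist"); cv2.imwrite("pics/w2.png",p["image"]); keys(p,("red",))
print(status.get_obs()["eef_pos"],status.get_obs()["eef_rot"])
E
```

```text
red 0.95 [267. 137.] 15710 medhsv [  1. 192. 162.] (np.float64(275.0), np.float64(124.0)) 3096 depth [0.5205 0.1524 0.0385] z39 [0.5205 0.1524 0.039 ]
[0.45924379 0.11172514 0.29010123] [ 5.46736135e-05  9.91272035e-01  1.31828964e-01 -9.34334629e-04]
```

Request:
{"method": "send_rows", "body": {"commands": [[[0.58,-0.19,0.48,0,0,0],[0.58,-0.19,0.48,0,0,0],[0.58,-0.19,0.48,0,0,0],[0.58,-0.19,0.48,0,0,0],[0,0,0,0,0,0],[0,0,0,0,0,0],[0,0,0,0,0,0]]]}}

```text
time_s: 4.5
eef_pos: [0.5206, 0.1517, 0.2341]
eef_rot: [0.0, 0.991, 0.132, 0.0]
wrist_force: [0.1, -0.2, -0.3]
opening: 0.001
grasp_force: 0.0
```

```bash
python3 - <<'E'
from h import *
for i in range(3): print(np.round(status.get_obs()["eef_pos"],4)); p=imaging.camera("wrist")
cv2.imwrite("pics/w3.png",p["image"]); keys(p,("red",))
print(status.get_obs()["wrist_force"])
E
```

```text
[0.5206 0.1517 0.2341]
[0.5205 0.1518 0.2343]
[0.5205 0.1519 0.2343]
red 0.93 [296. 269.] 14858 medhsv [  1. 205.  72.] (np.float64(314.0), np.float64(274.0)) 2933 depth [0.5263 0.1546 0.038 ] z39 [0.5266 0.1547 0.039 ]
[ 0.74161715 -0.2766228   0.63407296]
```

View pics/w3.png

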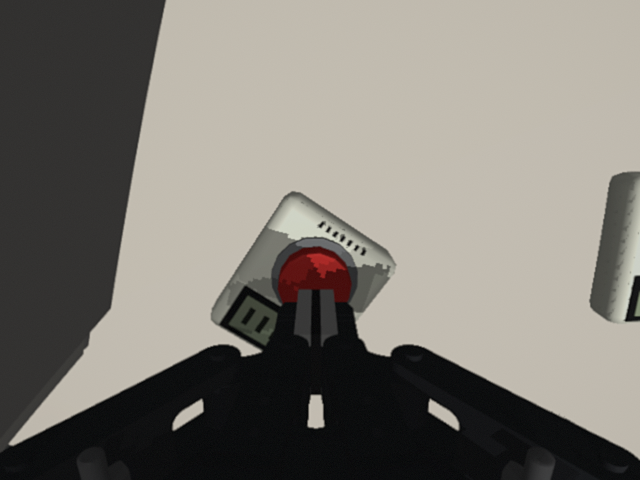

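The fingertips (col 315) are centred over the red key (cols 278–353), with about 22 mm of gap. Pressing slowly.

Request:
{"method": "send_rows", "body": {"commands": [[[0,0,0.3,0,0,0],[0,0,0.3,0,0,0],[0,0,0.05,0,0,0],[0,0,0.05,0,0,0],[0,0,0.05,0,0,0],[0,0,0.05,0,0,0],[0,0,0.05,0,0,0],[0,0,0.05,0,0,0]]]}}

```text
time_s: 5.37
eef_pos: [0.5204, 0.1528, 0.2058]
eef_rot: [-0.0, 0.991, 0.132, -0.0]
wrist_force: [-3.4, 0.5, 4.3]
opening: 0.003
grasp_force: 2.2
```

Request:
{"method": "send_rows", "body": {"commands": [[[0,0,0,0,0,0],[0,0,0,0,0,0],[0,0,0,0,0,0]]]}}

```text
time_s: 5.62
eef_pos: [0.5204, 0.1528, 0.2059]
eef_rot: [-0.0, 0.991, 0.132, -0.0]
wrist_force: [-3.6, -0.2, 3.5]
opening: -0.006
grasp_force: 2.1
```

```bash
python3 - <<'E'
from h import *
for i in range(5):
    o=status.get_obs();print(np.round(o["eef_pos"],4),np.round(o["wrist_force"],2)); p=imaging.camera("wrist")
cv2.imwrite("pics/w4.png",p["image"][200:400,180:440])
E
```

```text
[0.5204 0.1528 0.2059] [-3.58 -0.17  3.5 ]
[0.5205 0.1528 0.2059] [-3.53 -1.25  4.44]
[0.5206 0.1528 0.2059] [-3.61 -1.11  3.88]
[0.5205 0.1528 0.2059] [-3.9  -0.3   3.83]
[0.5206 0.1528 0.2059] [-3.92 -0.5   4.42]
```

View pics/w4.png

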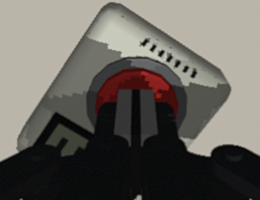

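The force of about 4 N up means red is pressed (roughly 6 mm of travel), with the collar still visible round the key. Lifting straight up.

Request:
{"method": "send_rows", "body": {"commands": [[[0,0,-0.1,0,0,0],[0,0,-0.1,0,0,0],[0,0,-0.1,0,0,0],[0,0,-0.2,0,0,0],[0,0,-0.4,0,0,0],[0,0,-0.5,0,0,0],[0,0,-0.5,0,0,0],[0,0,0,0,0,0]]]}}

```text
time_s: 6.53
eef_pos: [0.5222, 0.1529, 0.2668]
eef_rot: [0.0, 0.991, 0.132, 0.003]
wrist_force: [1.1, -0.3, 1.7]
opening: 0.0
grasp_force: 0.0
```

```bash
python3 - <<'E'
from h import *
o=status.get_obs();print(np.round(o["eef_pos"],4),np.round(o["wrist_force"],2)); 
p=imaging.camera("top"); keys(p)
p=imaging.camera("scene"); keys(p); cv2.imwrite("pics/s5.png",p["image"])
p=imaging.camera("wrist"); cv2.imwrite("pics/w5.png",p["image"]); keys(p,("red","green"))
E
```

```text
[0.5222 0.1529 0.2668] [ 1.12 -0.27  1.67]
red 0.95 [231. 282.] 754 medhsv [  2.  182.5  78. ] (np.float64(228.0), np.float64(273.0)) 104 depth [0.5114 0.1493 0.0391] z39 [0.5114 0.1494 0.039 ]
red 0.69 [316. 233.] 221 medhsv [ 67. 150. 149.] (np.float64(316.0), np.float64(232.0)) 206 depth [ 0.5896 -0.0201  0.039 ] z39 [ 0.5896 -0.0201  0.039 ]
green 0.85 [320. 237.] 1333 medhsv [ 67. 150. 149.] (np.float64(316.0), np.float64(232.0)) 206 depth [ 0.5896 -0.0201  0.039 ] z39 [ 0.5896 -0.0201  0.039 ]
blue 0.67 [394. 269.] 1502 medhsv [109. 169. 168.] (np.float64(392.0), np.float64(265.0)) 222 depth [ 0.5248 -0.1658  0.039 ] z39 [ 0.5248 -0.1658  0.039 ]
red 0.67 [267. 223.] 956 medhsv [  1. 223.  71.] (np.float64(274.0), np.float64(215.0)) 169 depth [0.5178 0.1478 0.0383] z39 [0.5176 0.1471 0.039 ]
green 0.76 [338. 264.] 1151 medhsv [ 67. 182. 140.] (np.float64(343.0), np.float64(257.0)) 187 depth [ 0.5885 -0.0239  0.0398] z39 [ 0.5889 -0.0233  0.039 ]
green 0.44 [266. 223.] 988 medhsv [  1. 223.  71.] (np.float64(274.0), np.float64(215.0)) 170 depth [0.5178 0.1478 0.0383] z39 [0.5176 0.1471 0.039 ]
blue 0.96 [344. 339.] 1640 medhsv [109. 205. 155.] (np.float64(352.0), np.float64(326.0)) 265 depth [ 0.5239 -0.1706  0.0397] z39 [ 0.5241 -0.1702  0.039 ]
blue 0.57 [351. 326.] 304 medhsv [109. 205. 155.] (np.float64(352.0), np.float64(326.0)) 265 depth [ 0.5239 -0.1706  0.0397] z39 [ 0.5241 -0.1702  0.039 ]
blue 0.25 [268. 224.] 1012 medhsv [  1. 223.  71.] (np.float64(274.0), np.float64(215.0)) 170 depth [0.5178 0.1478 0.0383] z39 [0.5176 0.1471 0.039 ]
red 0.87 [303. 256.] 13096 medhsv [  1. 203.  76.] (np.float64(316.0), np.float64(261.0)) 3109 depth [0.522  0.1535 0.0383] z39 [0.5223 0.1536 0.039 ]
green 0.55 [605. 235.] 9097 medhsv [ 67. 161.  53.] (np.float64(635.0), np.float64(220.0)) 370 depth [ 0.5871 -0.0065  0.0336] z39 [ 0.5872 -0.0017  0.039 ]
```

View pics/w5.png

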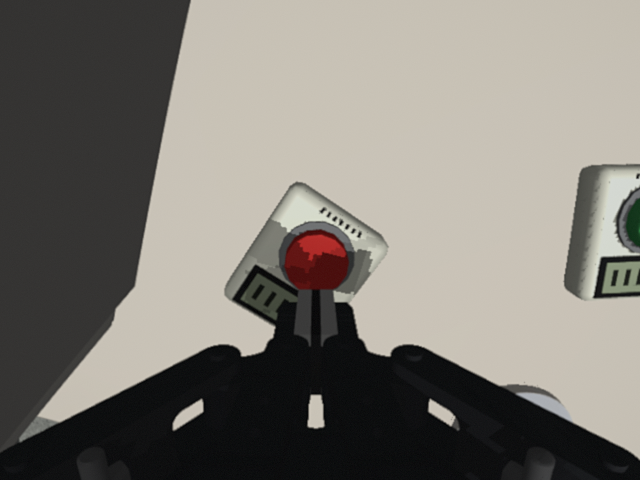

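Red is pressed and released and still stands in place (scene key pixel (274,215), before (274,214)). Green is at the right edge, about (632,225). Next I move towards green.

Request:
{"method": "send_rows", "body": {"commands": [[[-0.08,0.85,0,0,0,0],[-0.08,0.85,0,0,0,0],[-0.08,0.85,0,0,0,0],[-0.08,0.85,0,0,0,0],[-0.08,0.85,0,0,0,0],[-0.08,0.85,0,0,0,0],[-0.08,0.85,0,0,0,0],[0,0,0,0,0,0]]]}}

```text
time_s: 7.75
eef_pos: [0.552, -0.0278, 0.2631]
eef_rot: [0.001, 0.991, 0.13, 0.001]
wrist_force: [0.3, -0.1, 0.6]
opening: -0.001
grasp_force: 0.0
```

```bash
python3 - <<'E'
from h import *
p=imaging.camera("wrist"); cv2.imwrite("pics/w6.png",p["image"]); keys(p,("red","green"))
o=status.get_obs();print(np.round(o["eef_pos"],4),np.round(o["eef_rot"],4),np.round(o["wrist_force"],2)); 
E
```

```text
red 0.69 [ 28. 240.] 7829 medhsv [  1. 210.  69.] (np.float64(6.0), np.float64(236.0)) 593 depth [0.523  0.138  0.0343] z39 [0.5253 0.1345 0.039 ]
red 0.68 [324. 201.] 17212 medhsv [ 66. 147. 135.] (np.float64(323.0), np.float64(188.0)) 3472 depth [ 0.5918 -0.021   0.0384] z39 [ 0.5919 -0.021   0.039 ]
green 0.76 [323. 202.] 17164 medhsv [ 66. 147. 135.] (np.float64(323.0), np.float64(188.0)) 3472 depth [ 0.5918 -0.021   0.0384] z39 [ 0.5919 -0.021   0.039 ]
[ 0.5509 -0.024   0.2625] [-3.000e-04  9.913e-01  1.315e-01 -3.000e-04] [ 0.06  0.51 -0.5 ]
```

Request:
{"method": "send_rows", "body": {"commands": [[[0.44,0.08,0.33,0,0,0],[0.44,0.08,0.33,0,0,0],[0.44,0.08,0.33,0,0,0],[0,0,0,0,0,0],[0,0,0,0,0,0],[0,0,0,0,0,0]]]}}

```text
time_s: 8.4
eef_pos: [0.5906, -0.0196, 0.2331]
eef_rot: [-0.0, 0.991, 0.133, -0.0]
wrist_force: [0.5, 0.4, -0.6]
opening: 0.001
grasp_force: 0.0
```

```bash
python3 - <<'E'
from h import *
p=imaging.camera("wrist"); cv2.imwrite("pics/w7.png",p["image"])
o=status.get_obs();print(np.round(o["eef_pos"],4),np.round(o["wrist_force"],2)); 
E
```

```text
[ 0.5907 -0.0198  0.2334] [-0.51  0.41  0.7 ]
```

View pics/w7.png

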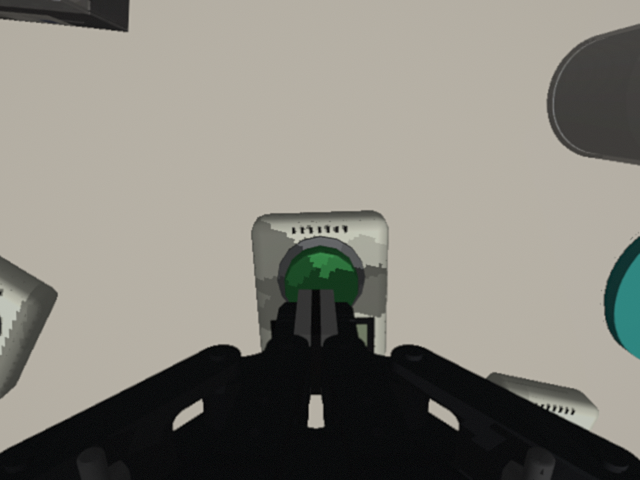

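The fingertips (col 315) are about 2.5 mm left of the green key's centre (col 321). I'll correct that while pressing.

Request:
{"method": "send_rows", "body": {"commands": [[[0,0.08,0.3,0,0,0],[0,0,0.3,0,0,0],[0,0,0.05,0,0,0],[0,0,0.05,0,0,0],[0,0,0.05,0,0,0],[0,0,0.05,0,0,0],[0,0,0.05,0,0,0],[0,0,0.05,0,0,0]]]}}

```text
time_s: 9.12
eef_pos: [0.5917, -0.0228, 0.2062]
eef_rot: [-0.0, 0.991, 0.132, -0.0]
wrist_force: [-3.4, 0.4, 4.2]
opening: 0.003
grasp_force: 2.1
```

Request:
{"method": "send_rows", "body": {"commands": [[[0,0,0,0,0,0],[0,0,0,0,0,0],[0,0,0,0,0,0]]]}}

```text
time_s: 9.37
eef_pos: [0.5917, -0.0228, 0.2062]
eef_rot: [-0.0, 0.991, 0.132, -0.0]
wrist_force: [-3.5, 0.2, 3.9]
opening: 0.003
grasp_force: 2.0
```

Same signature as red, so green is pressed. Now I'll lift and draw the hand back, up and toward the base.

Request:
{"method": "send_rows", "body": {"commands": [[[0,0,-0.1,0,0,0],[0,0,-0.1,0,0,0],[0,0,-0.1,0,0,0],[0,0,-0.2,0,0,0],[0,0,-0.5,0,0,0],[0,0,-0.9,0,0,0],[0,0,-0.9,0,0,0],[0,0,-0.9,0,0,0]]]}}

```text
time_s: 10.03
eef_pos: [0.5917, -0.0227, 0.3184]
eef_rot: [-0.0, 0.991, 0.132, 0.0]
wrist_force: [0.0, 0.7, -0.0]
opening: 0.003
grasp_force: 0.0
```

Request:
{"method": "send_rows", "body": {"commands": [[[-0.6,0,-0.5,0,0,0],[-0.6,0,-0.5,0,0,0],[-0.6,0,-0.5,0,0,0],[-0.6,0,-0.5,0,0,0],[-0.6,0,-0.5,0,0,0],[-0.6,0,-0.5,0,0,0],[-0.6,0,-0.5,0,0,0],[-0.6,0,-0.5,0,0,0]]]}}

```text
time_s: 10.7
eef_pos: [0.4519, -0.0605, 0.4383]
eef_rot: [0.0, 0.991, 0.132, 0.001]
wrist_force: [-0.0, -0.0, 0.0]
opening: -0.002
grasp_force: 0.0
```

Request:
{"method": "send_rows", "body": {"commands": [[[0,0,0,0,0,0],[0,0,0,0,0,0],[0,0,0,0,0,0],[0,0,0,0,0,0]]]}}

```text
time_s: 11.03
eef_pos: [0.4531, -0.0604, 0.4364]
eef_rot: [-0.0, 0.991, 0.132, -0.0]
wrist_force: [0.3, 0.2, -1.1]
opening: -0.003
grasp_force: 0.0
```

```bash
python3 - <<'E'
from h import *
o=status.get_obs();print(o["time_s"],np.round(o["eef_pos"],4),np.round(o["wrist_force"],2)); 
p=imaging.camera("top"); keys(p)
p=imaging.camera("scene"); keys(p); cv2.imwrite("pics/s8.png",p["image"])
E
```

```text
11.0333 [ 0.4531 -0.0604  0.4364] [ 0.3   0.22 -1.09]
red 0.87 [226. 272.] 1417 medhsv [  1. 197. 185.] (np.float64(226.0), np.float64(269.0)) 236 depth [0.5191 0.1533 0.0392] z39 [0.5191 0.1533 0.039 ]
green 0.83 [320. 235.] 1077 medhsv [ 67. 150. 154.] (np.float64(316.0), np.float64(232.0)) 204 depth [ 0.5896 -0.0201  0.0394] z39 [ 0.5896 -0.0201  0.039 ]
green 0.41 [317. 234.] 228 medhsv [ 67. 150. 154.] (np.float64(316.0), np.float64(232.0)) 203 depth [ 0.5896 -0.0201  0.0394] z39 [ 0.5896 -0.0201  0.039 ]
blue 0.6 [395. 265.] 1196 medhsv [109. 169. 173.] (np.float64(392.0), np.float64(265.0)) 221 depth [ 0.5248 -0.1657  0.0393] z39 [ 0.5248 -0.1658  0.039 ]
red 0.93 [268. 222.] 992 medhsv [  1. 222. 174.] (np.float64(274.0), np.float64(214.0)) 159 depth [0.5185 0.1492 0.0397] z39 [0.5188 0.1499 0.039 ]
green 0.87 [338. 264.] 1284 medhsv [ 67. 182. 142.] (np.float64(343.0), np.float64(257.0)) 188 depth [ 0.5884 -0.0241  0.0401] z39 [ 0.5889 -0.0233  0.039 ]
blue 0.58 [345. 336.] 1574 medhsv [109. 205. 157.] (np.float64(352.0), np.float64(326.0)) 266 depth [ 0.5237 -0.1709  0.0402] z39 [ 0.5241 -0.1702  0.039 ]
```

View pics/s8.png

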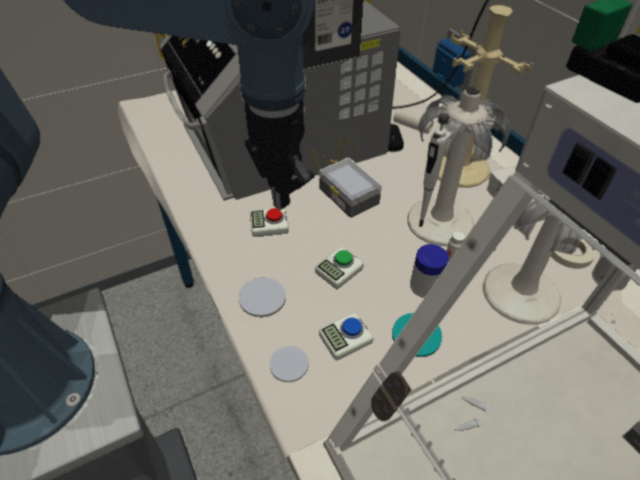

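All the timers and other objects are at their original pixels (red (274,214), green (343,257), blue (352,326)), and the hand is clear at z 0.44.

```bash
python3 -c "
from bench import ctrl
print(ctrl.hand_in())"
```

```text
the job is handed in; nothing more can be done
None
```

I pressed the red key and then the green key, each with about 4 N and roughly 6 mm of travel judging by the arm's height and force readings. The hand is drawn back clear, the timers and other objects show no movement, and the job was handed in at about 11 s.

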